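Push the blue kit case home under the low bridge

ROBOT

A 6-joint arm with a two-finger parallel gripper is mounted at the origin on a cart in front of the work surface, level with it; the furniture and walls round the work are solid. World frame = base frame: x ahead of the robot, y to its left, z up, the work surface at z = 0. Lengths are in m, angles in degrees, forces in N, time in s.
With the tool pointing down it reaches from about 0.4 to 0.825 m from the base axis. Payload 7 kg.
Tool frame: the origin (TCP) lies on the centre line of the jaws, within the pads' length; the fingertips stand 19 mm ahead of it and the grasp point (between the pads) is the TCP; z points along the fingers, y is the line along which they close (so a half turn about z gives the same grasp; the last joint's range is limited). The gripper opens to 88 mm and grips with 3 to 60 N. Pads are 19 mm wide; open, the fingers measure 130 mm over their backs; the gripper's body (78 mm by 193 mm) begins 47 mm behind the grasp point.
Start: joints at [-50.988, 20.546, 0.682, 0, -70.136, -16.507], TCP at [0.258, -0.624, 0.246] pointing down, gripper open.
Joint ranges: [-176.03, 176.03], [-82.01, 121.73], [-58.28, 71.71], [-173.87, 95.51], [-174.79, -0.11], [-173.66, 173.66]. Speed limits (degrees/s): [136.94, 136.94, 172.46, 180, 180, 180].

INTERFACE

Orientations are given as [roll, pitch, yaw] about the fixed x, y, z axes, in that order (R = Rz(yaw) Ry(pitch) Rx(roll)).
In Python, from plant import get_state, capture, close_job gives the robot as it stands.
- The arm moves only by the tool apply_moves, never from a script. Its argument "targets" is a list of rows, each a list of 7 numbers: the opening, from 0 (shut) to 1 (fully open), then the shift along the tool's x, y, z normalised to -1 to 1, where 1 is 1000 mm, then the turn, a rotation vector about the tool's x, y, z normalised to -1 to 1, where 1 is 90 degrees. In form: [[claw, tx, ty, tz, ax, ay, az], ...]. A call has 1 to 20 rows; each row shifts and turns the commanded pose from where the row before left it, along the tool's axes as they then stand; what a row does not reach is not made up. A row lasts 1/12 s, in which the tool goes at most 41.7 mm and 7.16 degrees, less where a joint would pass 70% of its speed; a pose out of reach is approached as far as the arm can. A call with a number of a shift or a turn outside -1 to 1 is refused whole. A call with a gripper value outside its range is refused whole. The fingers move at their own pace and stop on an object; "newtons" is the grip in N (left out, the last holds). Time passes only in rows, so rows that do not move let the fingers close. It gives the time, the measured TCP pose, the force, the opening and the grip force at its end, in the units of the state.
- get_state(): the state, without advancing time (a new reading comes with each control period).
- capture(name): name is "side" or "top" or "wrist"; returns a dict with "frame" (480x640x3 uint8, red, green, blue), "range_z" (480x640 float32, m along the optical axis (not along the pixel's ray), 0 where there is no reading), "camera_matrix" (3x3 intrinsics, pixels), "k1" (the pictures are not rectified: a ray, as slopes to the right and down, at radius r is drawn at 1 + k1 r^2 times it, then the intrinsics apply), "T" (4x4, takes a point from camera to world coordinates). Camera axes: x right, y down, z forward; pixel columns grow to the right and rows downward; lengths in m; the calibration is good to about 2 mm. A picture is of the moment at which its call begins.
- close_job(): hands the job in; it is judged then, once.
The state is a dict: "time_s": time; "joints": joint angles; "qd": joint speeds; "joint_torque": joint torques, N m; "tcp_pos": TCP position; "eef_rot": TCP orientation; "contact_force": force on the tool from outside, world axes, zero at the start; "moment": the same for the moment, N m; "gripper_width": finger opening in m; "gripper_force": force on a finger pad.
Only numpy, scipy, OpenCV 4.12 (cv2) and the standard library are available. Lean on these libraries where they do the work, as an engineer would, in place of code of your own. Each camera call takes 0.05 s, during which the arm holds its last target. There are 200 camera calls.

TASK

Push the flat blue case along the table into the low green bridge bay, through its open front, until it sits straight against the wall at the back. Only push it with the fingertips so that it slides flat on the table: never lift it, carry it or tip it up. Leave the vial, the meter and the eraser on top of the bridge where they are, then take the hand clear.

Things in the scene. Friction and masses are not known exactly. Their poses are not given: they have to be found in the camera images.
- blue_case: loose blue plastic case lying flat, about 0.11 kg, 28 mm high; origin at its underside, faces at x = -40 and +42 mm, y = -52 and +52 mm, z up. Starts on the table before the bay's open front, 140 to 160 mm from the bay's origin, up to 50 mm to either side, turned up to 0.35 rad; its +x side looks towards the bay
- kit_bay: green low bridge screwed to the table; origin on the table under its middle, x from open front to back, z up. Outside 81 mm deep (x = -40.5 to 40.5), 130 mm wide, 37 mm high; foot strips with screws, 5.5 mm high, out to y = 84 mm either side. Inside 122 mm wide, 33 mm high; sides closed, roof 4 mm thick
- bay_mouth (a point): middle of the bay's open front, on the table (bay x = -40.5 mm)
- bay_stop (a point): foot of the back wall's inner face, mid-width (bay x = +36.5 mm). With the case home against it, the case's origin is at bay x = -5.5 mm and the case sticks out of the front by 5 mm
- eraser: loose blue-and-white eraser 21 x 48 x 13 mm lying on the rear half of the bridge's roof (its top 50 mm above the table); origin at its underside; bystander
- strip_vial: loose white test-strip vial with a blue cap, 31 mm across, 48 mm high, standing on the table 130 to 160 mm to the bay's +y side; origin at its underside; bystander
- meter: loose dark blue hand-held meter, 92 x 52 x 18 mm, lying on the table 150 to 170 mm to the bay's -y side; origin at its underside; bystander
There are look-alikes about, which are no part of the job. Of the things shaped like the blue_case, the blue one is meant.

How it is judged:
By the outcome, as a careful person would: the job done as asked, in the order asked, and still so for the second after the job is handed in, with the robot touching nothing.
It also fails if it takes over 64 s, if anything falls off the work surface, if the arm or the gripper's body presses on something with over 40 N, if the wrist force passes 120 N, or if a joint passes its speed limit or range.

## Working session

There is one attempt and no reset: what is moved stays moved. The work goes in short steps, Python scripts to look and compute and a tool call to move; the robot and the scene stay as the last step left them, time stands still between calls to the robot, and variables do not carry over. Pictures are saved under pics/ and viewed, at most 10 in all, crops included, and the job is handed in when it is done.

Besides the shell and the picture viewer there is one more tool, called as name(argument=value, ...) on one line, values as JSON. apply_moves: Moves the arm, as the interface text tells. Scaled input: -1 to 1 covers 1000 mm each way for a shift and 90 degrees each way for a turn. Its arguments: {"type":"object","properties":{"targets":{"type":"array","items":{"type":"array","items":{"type":"number"}}},"newtons":{"type":"number"}},"required":["targets"]}

```bash
mkdir -p pics; cat > h.py <<'E'
import numpy as np, cv2
from plant import get_state, capture, close_job
def rays(c,px):
    K=c["camera_matrix"];p=np.asarray(px,float).reshape(-1,2)
    d=np.c_[(p[:,0]-K[0,2])/K[0,0],(p[:,1]-K[1,2])/K[1,1]];u=d.copy()
    for _ in range(20): u=d/(1+c["k1"]*(u**2).sum(1,keepdims=True))
    return np.c_[u,np.ones(len(u))]
def onplane(c,px,z):
    r=rays(c,px)@c["T"][:3,:3].T;o=c["T"][:3,3]
    return o+r*((z-o[2])/r[:,2])[:,None]
def withdepth(c,px):
    p=np.asarray(px,int).reshape(-1,2)
    r=rays(c,p)*c["range_z"][p[:,1],p[:,0]][:,None]
    return r@c["T"][:3,:3].T+c["T"][:3,3]
E
python3 - <<'E'
from h import *
s=get_state();print(s)
for n in("top","side"):
    c=capture(n);cv2.imwrite(f"pics/{n}0.png",c["frame"][:,:,::-1]);print(n,c["T"][:3].round(3).tolist(),c["camera_matrix"][0,0],c["k1"])
E
```

```text
{'time_s': 0.0, 'joints': array([-5.09865499e+01,  2.05903194e+01,  6.32793548e-01, -2.06324806e-02,
       -7.01366199e+01, -1.65075262e+01]), 'qd': array([-0.03527958,  0.00530524, -0.02052457, -0.02347346,  0.00468355,
        0.14702668]), 'joint_torque': array([-5.29430527e-04, -5.82710767e+01,  2.93052489e+01,  6.99719936e+00,
        6.86201442e-03, -1.89696289e-04]), 'tcp_pos': array([ 0.25817715, -0.62316095,  0.24462621]), 'eef_rot': array([ 1.79904223e+02, -8.15696589e-03, -1.57501096e+02]), 'contact_force': array([-0.01049704, -0.59982849, -0.28162863]), 'moment': array([-0.0054894, -0.0081019,  0.0092107]), 'gripper_force': 0.0, 'gripper_width': 0.08743145159015481}
top [[-0.014, -0.997, 0.075, 0.446], [-1.0, 0.015, 0.012, 0.091], [-0.013, -0.074, -0.997, 1.071]] 548.1144878812561 -0.11224942073708695
side [[-0.896, -0.187, 0.403, 0.178], [-0.444, 0.396, -0.804, 0.791], [-0.009, -0.899, -0.438, 0.445]] 500.03352905585865 0.02064023166334158
```

View pics/top0.png

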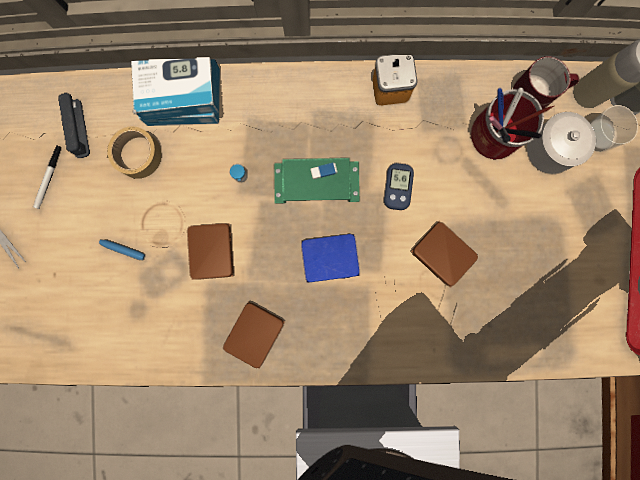

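View pics/side0.png

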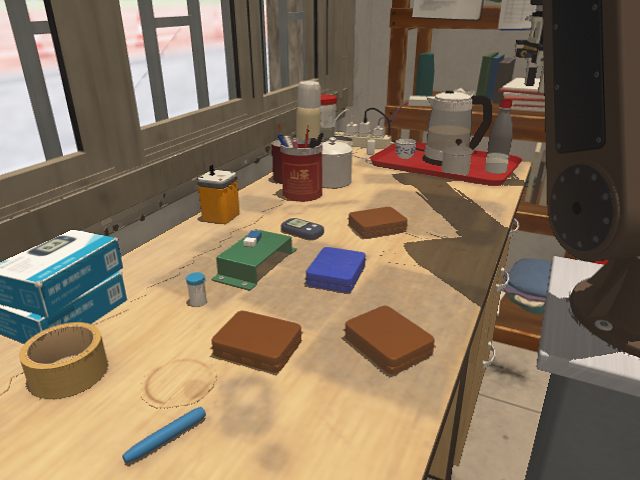

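The top view shows the blue case at (331,258), the green bridge at (317,180) with its eraser at (323,171), the vial at (238,172) and the meter at (398,186). Things that could be taken for the case are the brown ones at (210,250), (254,334) and (445,253), and the bluish pen at (122,249). By colour and position, (331,258) is the one. Next I'll measure it and check it in a close crop.

```bash
cat >> h.py <<'E'
def mask(f,lo,hi):
    m=cv2.inRange(cv2.cvtColor(f,cv2.COLOR_RGB2HSV),lo,hi)
    return cv2.morphologyEx(m,cv2.MORPH_OPEN,np.ones((3,3)))
def blob(m,near):
    cs,_=cv2.findContours(m,cv2.RETR_EXTERNAL,cv2.CHAIN_APPROX_NONE)
    cs=[c for c in cs if cv2.contourArea(c)>60]
    return min(cs,key=lambda c:np.hypot(*(c.reshape(-1,2).mean(0)-near)))
def rect(xy):
    (cx,cy),(w,h),a=cv2.minAreaRect((np.asarray(xy)*1000).astype(np.float32))
    return round(cx,1),round(cy,1),round(w,1),round(h,1),round(a,2)
E
python3 - <<'E'
from h import *
c=capture("top");f=c["frame"];s=capture("side")
B=((108,120,60),(130,255,255));G=((65,80,30),(90,255,200))
b=blob(mask(f,*B),(331,258)).reshape(-1,2);g=blob(mask(f,*G),(317,180)).reshape(-1,2)
print("case top",rect(onplane(c,b,.028)[:,:2]),len(b))
for z in(.0055,.037): print("bay z",z,rect(onplane(c,g,z)[:,:2]))
for n,p in dict(case=(331,258),roof=(310,190),foot=(279,195),vial=(238,172),meter=(398,200),table=(331,300),eraser=(323,171)).items(): print(n,withdepth(c,p).round(4))
# roof by depth
ys,xs=np.nonzero(cv2.drawContours(np.zeros(f.shape[:2],np.uint8),[g.reshape(-1,1,2)],-1,255,-1))
P=withdepth(c,np.c_[xs,ys]);R=P[(P[:,2]>.028)&(P[:,2]<.07)];print("roof depth",rect(R[:,:2]),np.median(R[:,2]))
sb=blob(mask(s["frame"],*B),(335,268)).reshape(-1,2)
print("case side z28",rect(onplane(s,sb,.028)[:,:2]))
P=withdepth(s,[(335,262),(262,246)]);print(P.round(4))
im=np.hstack([cv2.resize(f[140:300,250:430],(540,480),interpolation=cv2.INTER_CUBIC)])
cv2.imwrite("pics/crop.png",im[:,:,::-1])
E
```

```text
case top (487.7, 88.3, 80.9, 101.8, 6.6) 180
bay z 0.0055 (641.6, 112.1, 164.3, 86.2, 89.88)
bay z 0.037 (635.9, 111.5, 159.4, 83.6, 89.88)
case [[0.4867 0.0862 0.0255]]
roof [[0.6159 0.1241 0.0405]]
foot [[0.6132 0.1866 0.0027]]
vial [[0.6513 0.2601 0.0498]]
meter [[ 0.5981 -0.046   0.0133]]
table [[ 0.406   0.0873 -0.0011]]
eraser [[0.6502 0.0989 0.0501]]
roof depth (638.1, 113.4, 80.8, 129.6, 0.24) 0.03714876567838776
case side z28 (484.3, 90.7, 80.3, 105.4, 6.58)
[[0.487  0.0908 0.0287]
 [0.6242 0.1082 0.0381]]
```

View pics/crop.png

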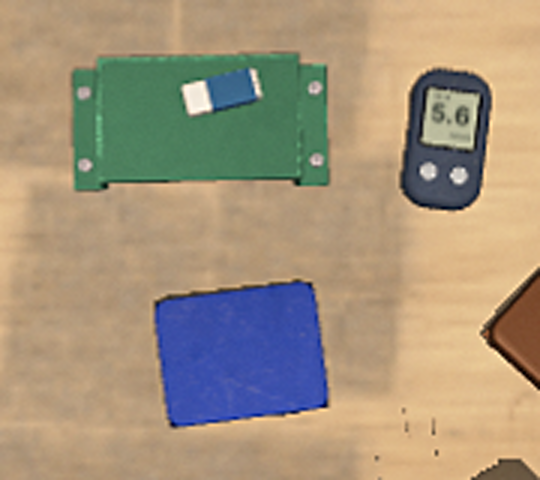

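The crop confirms it: the blue case is at (331,258), in front of the bay's open side, with no brown look-alike near it.

- **Bay:** centre about (638,112.5) mm, yaw about 0.
- **Case:** centre (487.5,88.5) mm, yaw +6.6°. Its top measures 28 mm and the roof 37 mm, which matches the given sizes.

The plan is to push the case's -y side about 24 mm to centre and straighten it, then push from the rear. First I turn the hand to yaw -83.4°.

apply_moves(targets=[[0.35,0,0,0,0,0,-0.0686],[0.35,0,0,0,0,0,-0.0686],[0.35,0,0,0,0,0,-0.0686],[0.35,0,0,0,0,0,-0.0686],[0.35,0,0,0,0,0,-0.0686],[0.35,0,0,0,0,0,-0.0686],[0.35,0,0,0,0,0,-0.0686],[0.35,0,0,0,0,0,-0.0686],[0.35,0,0,0,0,0,-0.0686],[0.35,0,0,0,0,0,-0.0686],[0.35,0,0,0,0,0,-0.0686],[0.35,0,0,0,0,0,-0.0686],[0.35,0,0,0,0,0,0],[0.35,0,0,0,0,0,0]])

```text
time_s: 1.37
tcp_pos: [0.2583, -0.6235, 0.2454]
eef_rot: [180.0, 0.0, -83.6]
contact_force: [-1.1, 0.8, 0.0]
gripper_width: 0.0307
gripper_force: 0.0
```

apply_moves(targets=[[0.35,-0.03,-0.0154,0,0,0,0],[0.35,-0.03,-0.0154,0,0,0,0],[0.35,-0.03,-0.0154,0,0,0,0],[0.35,-0.03,-0.0154,0,0,0,0],[0.35,-0.03,-0.0154,0,0,0,0],[0.35,-0.03,-0.0154,0,0,0,0],[0.35,-0.03,-0.0154,0,0,0,0],[0.35,-0.03,-0.0154,0,0,0,0],[0.35,-0.03,-0.0154,0,0,0,0],[0.35,-0.03,-0.0154,0,0,0,0],[0.35,-0.03,-0.0154,0,0,0,0],[0.35,-0.03,-0.0154,0,0,0,0],[0.35,-0.03,-0.0154,0,0,0,0],[0.35,-0.03,-0.0154,0,0,0,0],[0.35,-0.03,-0.0154,0,0,0,0],[0.35,-0.03,-0.0154,0,0,0,0],[0.35,-0.03,-0.0154,0,0,0,0],[0.35,-0.03,-0.0154,0,0,0,0],[0.35,-0.03,-0.0154,0,0,0,0],[0.35,-0.03,-0.0154,0,0,0,0]])

```text
time_s: 3.03
tcp_pos: [0.4956, 0.0096, 0.2459]
eef_rot: [-180.0, 0.0, -83.6]
contact_force: [0.5, -1.7, -0.7]
gripper_width: 0.0307
gripper_force: 0.0
```

apply_moves(targets=[[0.35,0,0,0.03,0,0,0],[0.35,0,0,0.03,0,0,0],[0.35,0,0,0.03,0,0,0],[0.35,0,0,0.03,0,0,0],[0.35,0,0,0.03,0,0,0],[0.35,0,0,0.01,0,0,0],[0.35,0,0,0,0,0,0],[0.35,0,0,0,0,0,0]])

```text
time_s: 3.7
tcp_pos: [0.4954, 0.0077, 0.0855]
eef_rot: [179.9, -0.0, -83.5]
contact_force: [0.2, -0.1, 0.8]
gripper_width: 0.0304
gripper_force: 0.0
```

```bash
python3 - <<'E'
from h import *
c=capture("wrist");cv2.imwrite("pics/w1.png",c["frame"][:,:,::-1])
b=blob(mask(c["frame"],(108,120,60),(130,255,255)),(320,240)).reshape(-1,2)
print(b.min(0),b.max(0),rect(onplane(c,b,.028)[:,:2]))
print(get_state()["tcp_pos"],get_state()["eef_rot"])
E
```

```text
[282 299] [351 327] (491.9, 33.3, 38.1, 16.9, 6.36)
[0.49609411 0.00798711 0.08633872] [-1.79950287e+02 -5.12612383e-03 -8.34911751e+01]
```

View pics/w1.png

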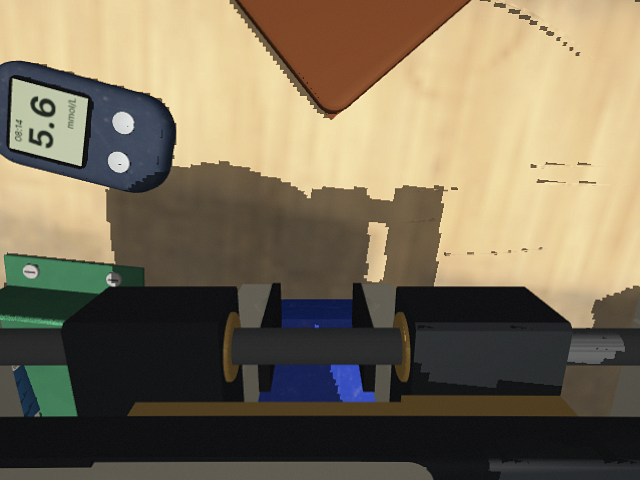

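The wrist picture shows the case's edge between the fingers (282–351, 299–327), with the meter and the brown case well clear. I'll lower the hand and push the side, turning to square.

apply_moves(targets=[[0.35,0,0,0.02,0,0,0],[0.35,0,0,0.02,0,0,0],[0.35,0,0,0.012,0,0,0],[0.35,0,0,0.006,0,0,0],[0.35,0,0,0,0,0,0],[0.35,0,0,0,0,0,0]])

```text
time_s: 4.25
tcp_pos: [0.4962, 0.0081, 0.0286]
eef_rot: [-179.9, 0.0, -83.4]
contact_force: [0.1, -0.6, -0.1]
gripper_width: 0.0309
gripper_force: 0.0
```

apply_moves(targets=[[0.35,-0.005,0,0,0,0,0],[0.35,-0.005,0,0,0,0,0],[0.35,-0.004,0,0,0,0,0],[0.35,-0.003,0,0,0,0,0],[0.35,-0.003,0,0,0,0,0],[0.35,-0.002,0,0,0,0,0.0072],[0.35,-0.002,0,0,0,0,0.0072],[0.35,-0.002,0,0,0,0,0.0072],[0.35,-0.002,0,0,0,0,0.0072],[0.35,-0.002,0,0,0,0,0.0072],[0.35,-0.002,0,0,0,0,0.0072],[0.35,-0.002,0,0,0,0,0.0072],[0.35,-0.002,0,0,0,0,0.0072],[0.35,-0.002,0,0,0,0,0.0072],[0.35,-0.002,0,0,0,0,0.0072],[0.35,0,0,0,0,0,0],[0.35,0,0,0,0,0,0]])

```text
time_s: 5.67
tcp_pos: [0.4921, 0.0479, 0.0276]
eef_rot: [-180.0, 0.0, -89.9]
contact_force: [0.3, 0.2, -0.8]
gripper_width: 0.0308
gripper_force: 0.0
```

```bash
cat > look.py <<'E'
from h import *
s=get_state();print(s["tcp_pos"].round(4),s["eef_rot"].round(2),s["contact_force"].round(1))
B=((108,120,60),(130,255,255))
for n,near in(("top",(325,240)),("side",(320,262))):
    c=capture(n);b=blob(mask(c["frame"],*B),near).reshape(-1,2)
    print(n,rect(onplane(c,b,.028)[:,:2]),b.min(0),b.max(0))
    cv2.imwrite(f"pics/{n}_{s['time_s']:.1f}.png",c["frame"][:,:,::-1])
E
python3 look.py; ls pics
```

```text
[0.4921 0.0479 0.0276] [-1.7998e+02  1.0000e-02 -8.9870e+01] [ 0.3  0.2 -0.8]
top (781.0, -253.0, 10.1, 69.6, 86.73) [498  89] [503 123]
side (480.0, 181.4, 84.5, 37.1, 2.52) [296 278] [338 298]
crop.png
side0.png
side_5.7.png
top0.png
top_5.7.png
w1.png
```

apply_moves(targets=[[0.35,0.01,0,0,0,0,0],[0.35,0.015,0,0,0,0,0],[0.35,0.005,0.0,-0.02,0,0,0],[0.35,0,0,-0.035,0,0,0],[0.35,0,0,-0.035,0,0,0],[0.35,0,0,-0.03,0,0,0],[0.35,0.03,0.008,0,0,0,0],[0.35,0.03,0.008,0,0,0,0],[0.35,0.03,0.008,0,0,0,0],[0.35,0.03,0.008,0,0,0,0],[0.35,0.03,0.008,0,0,0,0],[0.35,0.03,0.008,0,0,0,0],[0.35,0,0,0,0,0,0]])

```text
time_s: 6.85
tcp_pos: [0.4422, -0.1662, 0.1474]
eef_rot: [179.9, -0.0, -90.1]
contact_force: [-0.3, -0.4, -0.9]
gripper_width: 0.0303
gripper_force: 0.0
```

```bash
python3 look.py; ls -t pics|head -2
```

```text
[ 0.4422 -0.1662  0.1474] [ 1.7994e+02 -1.0000e-02 -9.0070e+01] [-0.3 -0.4 -0.9]
top (492.8, 112.8, 99.3, 80.0, 89.22) [291 234] [343 276]
side (486.4, 136.7, 86.2, 80.0, 1.06) [296 261] [353 291]
side_6.8.png
top_6.8.png
```

The case is now centred at y ≈ 112 mm with yaw ≈ -0.8°, which is good. Next I turn the hand to yaw 0 and go behind the rear face.

apply_moves(targets=[[0.57,0,0,0,0,0,-0.0714],[0.57,0,0,0,0,0,-0.0714],[0.57,0,0,0,0,0,-0.0714],[0.57,0,0,0,0,0,-0.0714],[0.57,0,0,0,0,0,-0.0714],[0.57,0,0,0,0,0,-0.0714],[0.57,0,0,0,0,0,-0.0714],[0.57,0,0,0,0,0,-0.0714],[0.57,0,0,0,0,0,-0.0714],[0.57,0,0,0,0,0,-0.0714],[0.57,0,0,0,0,0,-0.0714],[0.57,0,0,0,0,0,-0.0714],[0.57,0,0,0,0,0,-0.0714],[0.57,0,0,0,0,0,-0.0714],[0.57,0,0,0,0,0,0]])

```text
time_s: 8.2
tcp_pos: [0.4445, -0.1618, 0.1476]
eef_rot: [-180.0, -0.0, 0.4]
contact_force: [-0.0, 0.1, 0.3]
gripper_width: 0.0497
gripper_force: 0.0
```

apply_moves(targets=[[0.57,-0.002,-0.0278,0,0,0,0],[0.57,-0.002,-0.0278,0,0,0,0],[0.57,-0.002,-0.0278,0,0,0,0],[0.57,-0.002,-0.0278,0,0,0,0],[0.57,-0.002,-0.0278,0,0,0,0],[0.57,-0.002,-0.0278,0,0,0,0],[0.57,-0.002,-0.0278,0,0,0,0],[0.57,-0.002,-0.0278,0,0,0,0],[0.57,-0.002,-0.0278,0,0,0,0],[0.57,-0.002,-0.0278,0,0,0,0],[0.57,0,0,0,0,0,0]])

```text
time_s: 9.12
tcp_pos: [0.4243, 0.1197, 0.148]
eef_rot: [-179.9, -0.1, 0.1]
contact_force: [-0.1, 0.3, 0.3]
gripper_width: 0.0499
gripper_force: 0.0
```

```bash
python3 - <<'E'
from h import *
c=capture("wrist");cv2.imwrite("pics/w2.png",c["frame"][:,:,::-1]);s=get_state();print(s["tcp_pos"],s["eef_rot"])
b=blob(mask(c["frame"],(108,120,60),(130,255,255)),(320,240)).reshape(-1,2);print(b.min(0),b.max(0),rect(onplane(c,b,.028)[:,:2]))
E
python3 look.py
```

```text
[0.42387762 0.1180458  0.14773858] [-1.79974005e+02 -3.53413746e-02  9.24040652e-02]
[246  67] [413 199] (490.6, 112.7, 80.6, 102.5, 0.2)
[0.4239 0.118  0.1477] [-1.7997e+02 -4.0000e-02  9.0000e-02] [-0.6 -0.4  0.5]
top (501.4, 111.8, 101.1, 62.9, 89.16) [291 234] [344 267]Traceback (most recent call last):
  File "look.py", line 5, in <module>
    c=capture(n);b=blob(mask(c["frame"],*B),near).reshape(-1,2)
                   ~~~~^^^^^^^^^^^^^^^^^^^^^^^^^^
  File "h.py", line 21, in blob
    return min(cs,key=lambda c:np.hypot(*(c.reshape(-1,2).mean(0)-near)))
ValueError: min() iterable argument is empty
```

View pics/w2.png

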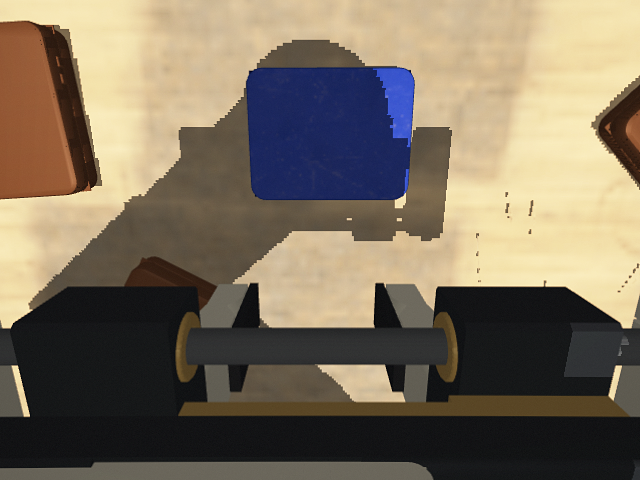

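The wrist picture shows the case at (246–413, 67–199), straight and centred. A brown case pokes in at (170,280), so I'll check its clearance from the left finger before lowering.

```bash
python3 - <<'E'
from h import *
f=cv2.imread("pics/top0.png")[:,:,::-1].copy();c=capture("top")
b=blob(mask(f,(0,90,40),(15,255,220)),(254,334)).reshape(-1,2)
print(cv2.boxPoints(cv2.minAreaRect((onplane(c,b,.028)[:,:2]*1000).astype(np.float32))).round(0))
E
```

```text
[[276. 226.]
 [368. 174.]
 [409. 246.]
 [317. 298.]]
```

apply_moves(targets=[[0.57,0,0.003,0.03,0,0,0],[0.57,0,0.0025,0.03,0,0,0],[0.57,0,0,0.03,0,0,0],[0.57,0,0,0.02,0,0,0],[0.57,0,0,0.01,0,0,0],[0.57,0,0,0,0,0,0],[0.57,0,0,0,0,0,0]])

```text
time_s: 9.9
tcp_pos: [0.4237, 0.1091, 0.0273]
eef_rot: [179.9, 0.1, -0.0]
contact_force: [-0.2, -0.0, -0.3]
gripper_width: 0.0497
gripper_force: 0.0
```

apply_moves(targets=[[0.57,0.003,0,0,0,0,0],[0.57,0.004,0,0,0,0,0],[0.57,0.004,0,0,0,0,0],[0.57,0.004,0,0,0,0,0],[0.57,0.004,0,0,0,0,0],[0.57,0.004,0,0,0,0,0],[0.57,0.004,0,0,0,0,0],[0.57,0.004,0,0,0,0,0],[0.57,0.004,0,0,0,0,0],[0.57,0.004,0,0,0,0,0],[0.57,0.004,0,0,0,0,0],[0.57,0.004,0,0,0,0,0],[0.57,0.004,0,0,0,0,0],[0.57,0.004,0,0,0,0,0],[0.57,0.004,0,0,0,0,0],[0.57,0.004,0,0,0,0,0],[0.57,0.004,0,0,0,0,0],[0.57,0.004,0,0,0,0,0],[0.57,0.004,0,0,0,0,0],[0.57,0,0,0,0,0,0]])

```text
time_s: 11.57
tcp_pos: [0.4998, 0.1103, 0.0276]
eef_rot: [-180.0, -0.0, 0.1]
contact_force: [-1.1, 0.2, 0.4]
gripper_width: 0.0497
gripper_force: 0.0
```

```bash
python3 - <<'E'
from h import *
s=get_state();print(s["tcp_pos"],s["eef_rot"])
c=capture("top");f=c["frame"];cv2.imwrite("pics/top_p.png",f[:,:,::-1])
b=blob(mask(f,(108,120,60),(130,255,255)),(322,220)).reshape(-1,2);print("top",b.min(0),b.max(0),rect(onplane(c,b,.028)[:,:2]))
g=capture("side")["frame"];im=np.hstack([cv2.resize(f[130:290,230:430],(400,320)),cv2.resize(g[200:360,180:380],(400,320))])
cv2.imwrite("pics/p1.png",im[:,:,::-1])
E
```

```text
[0.49984414 0.1102849  0.02760719] [-1.79988934e+02 -3.48416526e-02  7.38665748e-02]
top [498  89] [503 123] (781.0, -253.0, 10.1, 69.6, 86.72)
```

View pics/p1.png

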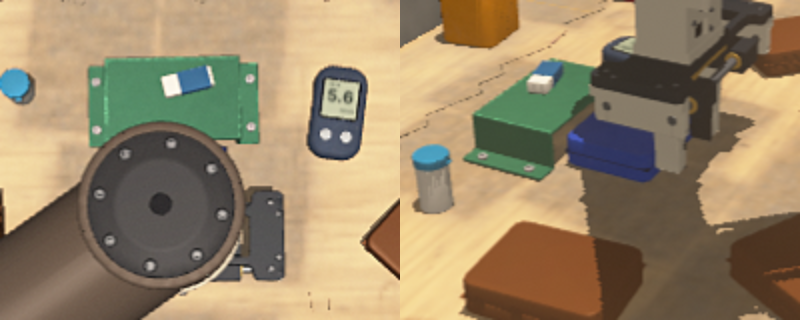

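The side crop shows the case flat, square and just at the mouth. The top crop shows the eraser, vial and meter unmoved. I'll push on.

apply_moves(targets=[[0.57,0.004,0,0,0,0,0],[0.57,0.004,0,0,0,0,0],[0.57,0.004,0,0,0,0,0],[0.57,0.004,0,0,0,0,0],[0.57,0.004,0,0,0,0,0],[0.57,0.004,0,0,0,0,0],[0.57,0.004,0,0,0,0,0],[0.57,0.004,0,0,0,0,0],[0.57,0.004,0,0,0,0,0],[0.57,0.004,0,0,0,0,0]])

```text
time_s: 12.5
tcp_pos: [0.5393, 0.1102, 0.0276]
eef_rot: [180.0, 0.0, 0.1]
contact_force: [-2.3, 0.8, 1.8]
gripper_width: 0.0501
gripper_force: 1.0
```

apply_moves(targets=[[0.57,0.004,0,0,0,0,0],[0.57,0.004,0,0,0,0,0],[0.57,0.004,0,0,0,0,0],[0.57,0.004,0,0,0,0,0],[0.57,0.004,0,0,0,0,0],[0.57,0.004,0,0,0,0,0],[0.57,0.004,0,0,0,0,0],[0.57,0.003,0,0,0,0,0],[0.57,0.002,0,0,0,0,0],[0.57,0,0,0,0,0,0]])

```text
time_s: 13.33
tcp_pos: [0.5725, 0.1103, 0.0275]
eef_rot: [-180.0, -0.0, 0.1]
contact_force: [-0.0, -0.9, -0.2]
gripper_width: 0.0496
gripper_force: 0.0
```

apply_moves(targets=[[0.57,0.001,0,0,0,0,0],[0.57,0.001,0,0,0,0,0],[0.57,0.001,0,0,0,0,0]])

```text
time_s: 13.58
tcp_pos: [0.5749, 0.1102, 0.0275]
eef_rot: [-180.0, -0.0, 0.1]
contact_force: [-0.6, -0.1, 0.1]
gripper_width: 0.0499
gripper_force: 0.3
```

apply_moves(targets=[[0.57,0.001,0,0,0,0,0],[0.57,0.001,0,0,0,0,0],[0.57,0.001,0,0,0,0,0],[0.57,0.001,0,0,0,0,0]])

```text
time_s: 13.92
tcp_pos: [0.579, 0.1103, 0.0275]
eef_rot: [180.0, -0.0, 0.1]
contact_force: [-1.3, 0.2, -0.1]
gripper_width: 0.05
gripper_force: 0.3
```

apply_moves(targets=[[0.57,0.001,0,0,0,0,0],[0.57,0.001,0,0,0,0,0]])

```text
time_s: 14.08
tcp_pos: [0.5805, 0.1101, 0.0275]
eef_rot: [180.0, 0.1, 0.1]
contact_force: [-7.2, 2.2, 3.8]
gripper_width: 0.0499
gripper_force: 2.9
```

apply_moves(targets=[[0.57,0.001,0,0,0,0,0],[0.57,0,0,0,0,0,0]])

```text
time_s: 14.25
tcp_pos: [0.5806, 0.1101, 0.0275]
eef_rot: [180.0, 0.1, 0.1]
contact_force: [-7.0, 1.2, 5.2]
gripper_width: 0.0499
gripper_force: 3.3
```

The force jumps to 7 N with the TCP stopped at 0.5806, so the case is at the back wall. One more slight press to square it, then back off and look.

apply_moves(targets=[[0.57,0.001,0,0,0,0,0],[0.57,0.001,0,0,0,0,0],[0.57,0,0,0,0,0,0]])

```text
time_s: 14.5
tcp_pos: [0.5807, 0.1099, 0.0274]
eef_rot: [179.9, 0.3, 0.1]
contact_force: [-14.5, 3.4, 11.1]
gripper_width: 0.0499
gripper_force: 7.3
```

apply_moves(targets=[[0.57,-0.004,0,0,0,0,0],[0.57,-0.008,0,0,0,0,0],[0.57,-0.02,0,0,0,0,0],[0.57,-0.02,0,0,0,0,0],[0.57,-0.02,0,-0.01,0,0,0],[0.57,-0.02,0,-0.03,0,0,0],[0.57,-0.02,0,-0.03,0,0,0],[0.57,-0.02,0,-0.03,0,0,0],[0.57,-0.015,0.01,-0.02,0,0,0],[0.57,0,0.03,0,0,0,0],[0.57,0,0.03,0,0,0,0],[0.57,0,0.03,0,0,0,0],[0.57,0,0.03,0,0,0,0],[0.57,0,0.03,0,0,0,0],[0.57,0,0.03,0,0,0,0],[0.57,0,0.03,0,0,0,0],[0.57,0,0.03,0,0,0,0],[0.57,0,0.03,0,0,0,0],[0.57,0,0,0,0,0,0]])

```text
time_s: 16.08
tcp_pos: [0.4369, -0.1735, 0.1475]
eef_rot: [180.0, -0.0, -0.1]
contact_force: [0.2, 0.7, -0.1]
gripper_width: 0.0497
gripper_force: 0.0
```

```bash
python3 - <<'E'
from h import *
c=capture("top");f=c["frame"]
b=blob(mask(f,(108,120,60),(130,255,255)),(317,204)).reshape(-1,2);P=onplane(c,b,.028)[:,:2];print("strip",b.min(0),b.max(0),rect(P))
for col in range(b[:,0].min()+3,b[:,0].max()-2,8):
    r=b[b[:,0]==col][:,1].max();print((onplane(c,[(col,r)],.028)[0,:2]*1000).round(1),end=" ")
for n,p in dict(vial=(238,172),meter=(398,200),eraser=(323,171)).items(): print(n,withdepth(c,p).round(4))
g=capture("side")["frame"];im=np.hstack([cv2.resize(f[130:290,230:430],(400,320)),cv2.resize(g[200:360,180:380],(400,320))])
cv2.imwrite("pics/p2.png",im[:,:,::-1])
E
```

```text
strip [292 200] [341 204] (594.5, 112.4, 94.1, 7.7, 89.1)
[591.3 153.7] [591.  138.3] [590.8 123. ] [590.5 107.6] [592.2  92.2] [592.   76.9] vial [[0.6511 0.2599 0.0508]]
meter [[ 0.5983 -0.0462  0.0122]]
eraser [[0.6505 0.0989 0.0485]]
```

View pics/p2.png

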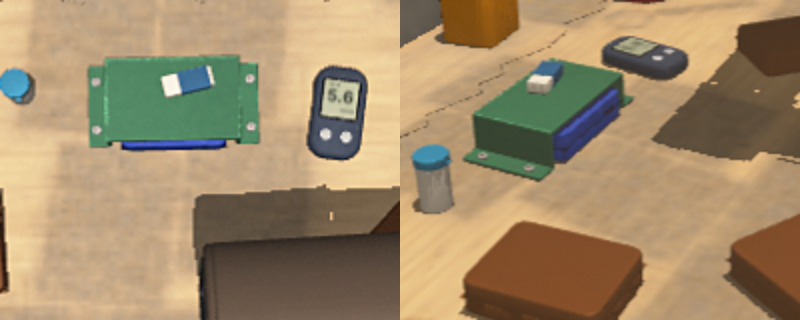

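The case is in the bay, flat and straight. Its rear face is at x ≈ 591.5 mm, against 592.5 expected, so it sticks out by about 5–6 mm. The vial, meter and eraser are unmoved and the hand is clear.

```bash
python3 -c "from plant import close_job;print(close_job())"
```

```text
the job is handed in; nothing more can be done
None
```

The job is handed in after about 16 s: the blue case sits straight and flat in the bay against the back wall, the vial, meter and eraser haven't moved, and the hand is clear.

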